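Latch a plaster casting mould shut

ROBOT

A 6-joint arm with a two-finger parallel gripper is mounted at the origin on the work surface. World frame = base frame: x ahead of the robot, y to its left, z up, the work surface at z = 0. Lengths are in m, angles in rad, forces in N, time in s.
With the tool pointing down it reaches from about 0.35 to 0.775 m from the base axis. Payload 7.3 kg.
Tool frame: the origin (TCP) lies at the very end of the fingers, on their centre line; the grasp point (between the pads) lies 19 mm behind it (robot.pinch_z is the distance from the TCP to the grasp point, in m); z points along the fingers, y is the line along which they close (so a half turn about z gives the same grasp; the last joint's range is limited). The gripper opens to 92 mm and grips with 3 to 60 N. Pads are 19 mm wide; open, the fingers measure 130 mm over their backs; the gripper's body (75 mm by 190 mm) begins 47 mm behind the grasp point.
Start: joints at [-1.267, 0.342, 1.524, -0, 1.275, -0.146], TCP at [0.228, -0.473, 0.206] pointing down, gripper open.
Joint ranges: [-2.53, 2.53], [-0.77, 2.02], [0.04, 2.7], [-1, 4.14], [0.28, 2.66], [-3.11, 3.11]. Speed limits (rad/s): [2.57, 2.57, 3.14, 3.14, 3.14, 3.14].

INTERFACE

Orientations are given as [roll, pitch, yaw] about the fixed x, y, z axes, in that order (R = Rz(yaw) Ry(pitch) Rx(roll)).
In Python, from cell import robot gives the robot as it stands.
- The arm moves only by the tool move_arm, never from a script. Its argument "motion" is a list of rows, each a list of 6 numbers: the shift along the tool's x, y, z in units of 0.1 m (1.0 is 0.1 m), then the turn, a rotation vector about the tool's x, y, z in units of pi rad (1.0 is pi rad). In form: [[dx, dy, dz, rx, ry, rz], ...]. A call has 1 to 12 rows; each row is the pose to reach, as a shift and turn from the pose commanded when the call began, along the tool's axes at that moment, turning the shorter way round; what a row does not reach only later rows make up. A row lasts 1/8 s, in which the tool goes at most 62.5 mm and 10.7 degrees, less where a joint would pass 70% of its speed; a pose out of reach is approached as far as the arm can. A call with a number of a shift or a turn outside -1 to 1 is refused whole. A call with a gripper value outside its range is refused whole. "fingers" is the opening, from -1 (shut) to 1 (fully open), set as the call begins (left out, the last holds). The fingers move at their own pace and stop on an object; "newtons" is the grip in N (left out, the last holds). Time passes only in rows, so rows that repeat a pose let the fingers close. It gives the time, the measured TCP pose, the force, the opening and the grip force at its end, in the units of the state.
- robot.observe(): the state, without advancing time (a new reading comes with each control period).
- robot.read_camera(name): name is "side" or "top"; returns a dict with "image" (384x512x3 uint8, red, green, blue), "range_z" (384x512 float32, m along the optical axis (not along the pixel's ray), 0 where there is no reading), "vfov" (degrees; the focal length in pixels is half the picture's height over the tangent of half this angle, whatever the lens; pixels are square), "cx", "cy" (the principal point, pixels), "k1" (the pictures are not rectified: a ray, as slopes to the right and down, at radius r is drawn at 1 + k1 r^2 times it, then the intrinsics apply), "extrinsics" (4x4, takes a point from camera to world coordinates). Camera axes: x right, y up, looking along -z (the intrinsics and any distortion apply to the point x, -y, -z); pixel columns grow to the right and rows downward; lengths in m; the calibration is good to about 2 mm. A picture is of the moment at which its call begins.
- robot.hand_in(): hands the job in; it is judged then, once.
The state is a dict: "time": time; "qpos": joint angles; "qvel": joint speeds; "joint_efforts": joint torques, N m; "tool_pos": TCP position; "tool_rot": TCP orientation; "contact_force": force on the tool from outside, world axes, zero at the start; "torque": the same for the moment, N m; "opening": finger opening in m; "grip_force": force on a finger pad.
Only numpy, scipy, OpenCV 4.12 (cv2) and the standard library are available. Lean on these libraries where they do the work, as an engineer would, in place of code of your own. Each camera call takes 0.05 s, during which the arm holds its last target. There are 200 camera calls.

TASK

Make the plaster mould ready for pouring: take the latch's wire bail by its black grip, draw it out over the keeper's lip and let its bar down into the groove between lip and prongs, then press the steel lever over, past centre, until it lies flat and clamps the two halves tight together. Where the keeper is screwed down is not known, so feel for it gently, never forcing bail or plaster, and leave the vase, the jug and the brush alone.

Things in the scene. Friction and masses are not known exactly. Their poses are not given: they have to be found in the camera images.
- mould: Fixed mould: 290 x 190 x 18 mm wooden board with the fixed plaster half and the latch. Origin on the table under the lever's pivot; z up, x along the latch from lever to keeper. Plaster top at z = 108 mm; fixed half x -100 to 30, y -60 to 100 mm, with a pouring slot at the parting line, y 44 to 80.
- half: Loose plaster half, 130 x 160 x 90 mm, 2 kg; slides along the mould's x (friction 8 N) up to an end stop 4 mm open; starts 3 to 4 mm open and is drawn shut by the latch. Origin on its parting face, on the latch's line, level with the plaster's top (mould x = 30, z = 108 mm when shut); axes as the mould's. It carries the keeper.
- keeper_zero (a point): Point fixed to the loose half at its x = 32, z = 18 mm: where the bar's centre ends when hooked and pulled tight if the keeper is set at S = 0. The keeper, an 18 mm wide dark steel catch, is screwed down S = 0 to 20 mm further along +x; S is NOT measured: see or feel it. The bar seated on the groove's floor has its centre at this height.
- keeper_front (a point): Point on the loose half at its x = 1, z = 12 mm: foot of the keeper's ramp at S = 0. Keeper in the half's frame (mm): ramp from here up to x = S+8; lip, z 25 to 30, on to x = S+33; under it a post, rear face x = S+28; groove, floor z 14, open upwards from x = S+33 to two prongs at S+44.5 (3 thick, top z 46, at y 7 to 16 each side). The bar goes down through this 11.5 mm gap. Tail behind: top z 26.
- bail: Sprung wire bail: steel bar 8 mm thick, 58 mm long along y, on two 6 mm wires at y = -25 and 25 mm. Origin at the bar's centre; x points away from the lever, along the wires. Hinged freely to the lever's pin 91 mm back; falls by its weight (60 g). Draws out up to 30 mm more against a spring: 10 N, then 0.6 N/mm. It starts lying on the keeper's lip, not hooked.
- grip (a point): Centre of the bail's black grip: a roller along y, 18 mm in diameter and 18 mm long, on an 8 mm stalk; pinch its two flat ends, across y, and it can still turn in the fingers. It lies at x = 22, z = 30 mm in the bail's frame and moves with it.
- lever (a joint): Lever angle, rad: 0 upright, grows as it swings away from the keeper (to the mould's -x), pi/2 flat and shut at its stop; lowest -0.7. Stays where left (friction 0.08 N m); starts at 0.6 to 0.7. With the bail hooked it takes several newtons at the tip, passes centre near 1.40 and then pulls itself shut. Press on its face towards the keeper, which ends as its upper face.
- lever_pivot (a point): Lever's fixed pivot, along y, at x = 0, z = 128 mm of the mould, between cheeks 30 mm tall and 38 mm apart over their outsides.
- bail_pin (a point): Pin on the lever that carries the bail: 36 mm from the pivot, 0.175 rad ahead of the lever, so at mould x = -36 sin(q + 0.175), z = 128 + 36 cos(q + 0.175) mm for lever angle q. Drawing the bail outwards (about 3 N) swings the lever up after it, to q = -0.7 at most.
- lever_tip (a point): Middle of the rounded tip of the lever, a steel bar 26 mm wide, 8 mm thick; 75 mm from the pivot.
- vase: Bystander: unglazed clay vase, 94 mm across, 113 mm tall; origin under its centre.
- jug: Bystander: white plastic jug with a handle, 84 mm across, 95 mm tall; origin under its centre.
- brush: Bystander: a flat brush lying on the table.

How it is judged:
By the outcome, as a careful person would: the job done as asked, in the order asked, and still so for the second after the job is handed in, with the robot touching nothing.
It also fails if it takes over 58 s, if anything falls off the work surface, if the arm or the gripper's body presses on something with over 40 N, if the wrist force passes 120 N, or if a joint passes its speed limit or range.

## Working session

There is one attempt and no reset: what is moved stays moved. The work goes in short steps, Python scripts to look and compute and a tool call to move; the robot and the scene stay as the last step left them, time stands still between calls to the robot, and variables do not carry over. Pictures are saved under pics/ and viewed, at most 10 in all, crops included, and the job is handed in when it is done.

Besides the shell and the picture viewer there is one more tool, called after "Request:" as name([rows], argument=value, ...), one row to a line, values as JSON. move_arm: Moves the arm, as the interface text tells. Shifts and turns lie within -1 to 1; 1 stands for 0.1 m of shift or pi rad of turn. Its arguments: {"type":"object","properties":{"motion":{"type":"array"},"fingers":{"type":"number"},"newtons":{"type":"number"}},"required":["motion"]}

```bash
mkdir -p pics; ls; cat > h.py <<'E'
import numpy as np, cv2
from cell import robot
def cam(n,save=None):
    c=robot.read_camera(n)
    if save: cv2.imwrite(save,cv2.cvtColor(c["image"],cv2.COLOR_RGB2BGR))
    return c
def ray(c,u,v):
    h=c["image"].shape[0]; f=h/2/np.tan(np.radians(c["vfov"])/2)
    K=np.array([[f,0,c["cx"]],[0,f,c["cy"]],[0,0,1.]])
    p=cv2.undistortPoints(np.array([[[u,v]]],float),K,np.array([c["k1"],0,0,0.]))[0,0] if c["k1"] else np.array([(u-c["cx"])/f,(v-c["cy"])/f])
    E=np.array(c["extrinsics"]); d=np.array([p[0],-p[1],-1])
    return E[:3,3],E[:3,:3]@d
def onz(c,u,v,z):
    o,d=ray(c,u,v); return o+d*(z-o[2])/d[2]
def pt(c,u,v):
    o,d=ray(c,u,v); return o+d*float(c["range_z"][int(round(v)),int(round(u))])
def cloud(c):
    h,w=c["range_z"].shape; f=h/2/np.tan(np.radians(c["vfov"])/2)
    K=np.array([[f,0,c["cx"]],[0,f,c["cy"]],[0,0,1.]])
    g=np.stack(np.meshgrid(np.arange(w),np.arange(h)),-1).reshape(-1,1,2).astype(float)
    p=cv2.undistortPoints(g,K,np.array([c["k1"],0,0,0.]))[:,0]
    E=np.array(c["extrinsics"]); d=np.c_[p[:,0],-p[:,1],-np.ones(len(p))]
    return (E[:3,3]+(d@E[:3,:3].T)*c["range_z"].reshape(-1,1)).reshape(h,w,3)
def proj(c,P):
    E=np.linalg.inv(c["extrinsics"]); q=E[:3,:3]@np.asarray(P,float)+E[:3,3]
    a=q[0]/-q[2]; b=-q[1]/-q[2]; s=1+c["k1"]*(a*a+b*b)
    f=c["image"].shape[0]/2/np.tan(np.radians(c["vfov"])/2)
    return np.array([c["cx"]+f*a*s,c["cy"]+f*b*s])
E
python3 - <<'E'
from h import *
a=cam("top","pics/t0.png");b=cam("side","pics/s0.png")
for c in(a,b): print(c["vfov"],c["cx"],c["cy"],c["k1"],np.round(c["extrinsics"],3).tolist(),(c["range_z"]==0).mean())
s=robot.observe();print(s)
E
```

```text
pics
54.900642892337366 253.20246002615656 195.57773098629812 -0.10902631353520925 [[-0.024, 0.998, -0.054, 0.493], [-1.0, -0.025, -0.006, -0.012], [-0.008, 0.054, 0.999, 1.222], [0.0, 0.0, 0.0, 1.0]] 0.003972371419270833
44.090383252750584 257.3892876008911 189.83224444732053 -0.07113455759995985 [[-0.957, 0.215, -0.194, 0.277], [-0.289, -0.676, 0.678, 0.922], [0.015, 0.705, 0.709, 1.115], [0.0, 0.0, 0.0, 1.0]] 0.004079182942708333
{'time': 0.1, 'qpos': array([-1.26699590e+00,  3.42642198e-01,  1.52492740e+00, -2.69323770e-06,
        1.27540842e+00, -1.45994826e-01]), 'qvel': array([-0.00176772, -0.00092907, -0.0017683 , -0.00193816,  0.00015218,
       -0.00184888]), 'joint_efforts': array([ 1.90317049e-03, -4.32006741e+01, -2.44692922e+01,  7.19227293e-02,
        5.26690960e-02, -4.39176017e-05]), 'tool_pos': array([ 0.22816169, -0.47238785,  0.20551805]), 'tool_rot': array([-3.14022165e+00, -1.98990238e-04,  4.49795900e-01]), 'contact_force': array([ 0.04315122, -0.84976603,  0.56540328]), 'torque': array([-0.04325803,  0.01182984, -0.02088017]), 'grip_force': 0.0, 'opening': 0.09173557228352766}
```

View pics/t0.png

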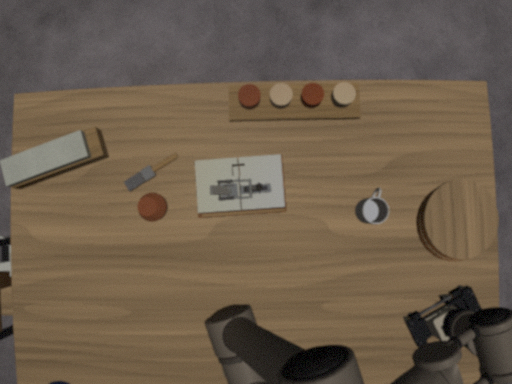

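View pics/s0.png

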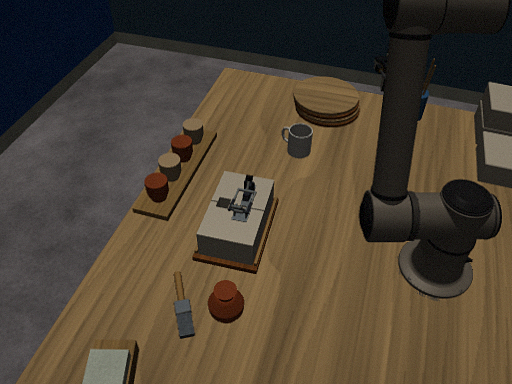

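```bash
python3 - <<'E'
import cv2,numpy as np
a=cv2.imread("pics/t0.png")[148:220,186:294]; b=cv2.imread("pics/s0.png")[165:270,185:290]
a=cv2.resize(a,None,fx=7,fy=7,interpolation=cv2.INTER_CUBIC);b=cv2.resize(b,None,fx=5.6,fy=5.6,interpolation=cv2.INTER_CUBIC)
cv2.imwrite("pics/t0c.png",cv2.convertScaleAbs(a,alpha=1.3));cv2.imwrite("pics/s0c.png",cv2.convertScaleAbs(b,alpha=1.5))
E
```

```text
(no output)
```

View pics/t0c.png

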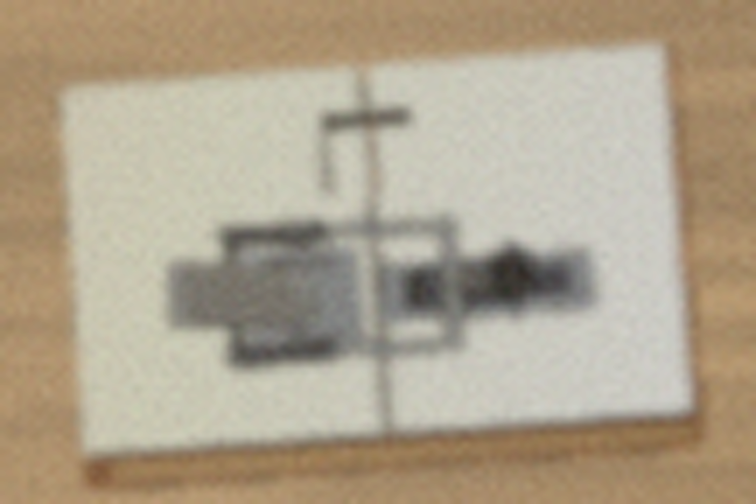

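View pics/s0c.png

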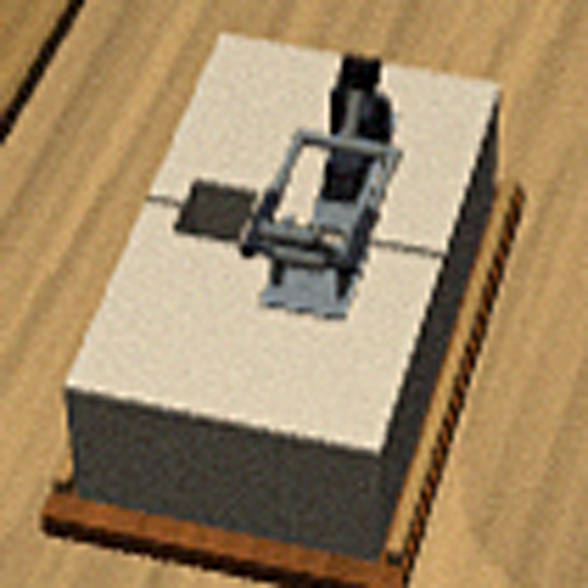

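```bash
cat > m.py <<'E'
from h import *
c=cam("top")
im=cv2.GaussianBlur(c["image"],(3,3),0); hsv=cv2.cvtColor(im,cv2.COLOR_RGB2HSV)
m=((hsv[...,1]<60)&(hsv[...,2]>130)).astype(np.uint8)
box=np.zeros_like(m);box[145:225,180:300]=1;m*=box
m=cv2.morphologyEx(m,cv2.MORPH_CLOSE,np.ones((25,25)))
cs,_=cv2.findContours(m,0,cv2.CHAIN_APPROX_NONE);k=max(cs,key=cv2.contourArea)
P=np.array([onz(c,*p[0],.108)[:2] for p in k])*1000
r=cv2.minAreaRect(P.astype(np.float32));B=cv2.boxPoints(r);print(r,B)
# axis along long side, pointing world -y
e=[B[1]-B[0],B[2]-B[1]];l=max(e,key=np.linalg.norm);ux=l/np.linalg.norm(l);ux=ux*(-np.sign(ux[1]));uy=np.array([-ux[1],ux[0]])
L=np.linalg.norm(l)
O=np.array(r[0])-ux*(-100+(263.5)/2)-uy*20
print("ux",ux,"yaw",np.arctan2(ux[1],ux[0]),"O",O,L)
np.save("mould.npy",np.r_[O,ux])
C=cloud(c)*1000;R=np.c_[(C.reshape(-1,3)[:,:2]-O)@np.c_[ux,uy],C.reshape(-1,3)[:,2]]
rgb=c["image"].reshape(-1,3).mean(1)
s=(abs(R[:,0]-30)<130)&(abs(R[:,1]-20)<80)
pl=s&(rgb>150);print("plaster z",np.median(R[pl,2]))
hi=s&(R[:,2]>156);print("high pts",np.round(np.c_[R[hi],rgb[hi]]).astype(int).tolist())
dk=s&(rgb<60)&(R[:,0]>50);print("dark",np.round(np.c_[R[dk],rgb[dk]]).astype(int).tolist())
E
python3 m.py
```

```text
((593.8597412109375, 37.01483154296875), (160.33193969726562, 264.6420593261719), 2.8154237270355225) [[507.29108 165.23851]
 [520.29    -99.08413]
 [680.4284  -91.20885]
 [667.4295  173.1138 ]]
ux [ 0.0491188 -0.998793 ] yaw -1.5216577 O [572.3243587   67.74413306] 264.64206
plaster z 107.05279995940842
high pts [[-18, 27, 158, 103], [-12, 26, 158, 101], [-27, 25, 156, 84], [-21, 24, 157, 72], [-18, 24, 157, 72], [-12, 24, 157, 70], [-27, 22, 157, 84], [-21, 21, 157, 71], [-18, 21, 158, 79], [-24, 19, 158, 74], [-27, 16, 156, 91], [82, 7, 171, 90], [85, 6, 179, 73], [88, 5, 182, 60], [94, 5, 176, 64], [97, 5, 175, 86], [-46, 12, 192, 128], [-44, 11, 191, 122], [-41, 12, 187, 120], [-39, 12, 182, 116], [-37, 12, 180, 118], [-34, 12, 177, 119], [-32, 12, 174, 114], [82, 4, 174, 63], [85, 3, 178, 46], [88, 3, 174, 51], [91, 2, 179, 46], [93, 2, 178, 47], [96, 3, 170, 54], [-47, 9, 190, 118], [-44, 9, 191, 102], [-41, 8, 194, 97], [-39, 9, 187, 100], [-37, 9, 180, 100], [-34, 9, 181, 98], [-31, 9, 178, 100], [-29, 9, 176, 95], [-26, 9, 174, 86], [-24, 9, 166, 86], [-21, 9, 165, 90], [-1
[... 3185 characters left out ...]
 176, 45], [99, -3, 168, 50], [103, -1, 134, 53], [105, -1, 135, 58], [52, 0, 136, 52], [55, 0, 139, 55], [82, -5, 171, 50], [84, -5, 176, 39], [87, -6, 175, 40], [90, -6, 176, 41], [93, -6, 176, 40], [96, -6, 174, 39], [99, -6, 171, 45], [102, -3, 131, 53], [105, -4, 136, 55], [108, -4, 131, 55], [52, -3, 131, 56], [55, -3, 136, 58], [76, -5, 138, 59], [79, -4, 120, 54], [81, -8, 171, 48], [84, -8, 175, 42], [87, -8, 176, 47], [90, -9, 176, 44], [93, -9, 177, 47], [95, -9, 181, 50], [98, -9, 174, 59], [52, -6, 135, 56], [55, -7, 141, 55], [72, -7, 135, 55], [75, -8, 134, 56], [78, -7, 119, 58], [81, -7, 121, 55], [84, -10, 162, 58], [87, -10, 158, 52], [90, -10, 152, 52], [52, -9, 134, 60]]
```

Request:
move_arm([
  [0.5,-0.25,0,0,0,-0.055],
  [1,-0.5,0,0,0,-0.11],
  [1,-1,0,0,0,-0.165],
  [1,-1,0,0,0,-0.22],
  [1,-1,0,0,0,-0.275],
  [1,-1,0,0,0,-0.33],
  [1,-1,0,0,0,-0.3725],
  [1,-1,0,0,0,-0.3725],
], fingers=0.1, newtons=15)

```text
time: 1.15
tool_pos: [0.2748, -0.3391, 0.206]
tool_rot: [-3.141, -0.0, 1.619]
contact_force: [-0.1, 0.4, 0.8]
opening: 0.0508
grip_force: 0.0
```

```bash
cat > k.py <<'E'
import numpy as np
O=np.array([572.3,67.7]);ux=np.array([.0491,-.9988]);uy=np.array([.9988,.0491]);O=O-1.5*uy
TIP=9 # tip below grip centre, mm
def pin(q): return np.array([-36*np.sin(q+.175),128+36*np.cos(q+.175)])
def chain(bx,bz):
    "bar centre (mould mm) -> q, pitch, grip xz"
    qs=np.linspace(-.7,.75,2901);d=np.array([np.hypot(*(np.array([bx,bz])-pin(q))) for q in qs])
    q=qs[np.argmin(abs(d-91))];p=pin(q);e=np.array([bx-p[0],bz-p[1]]);e/=np.linalg.norm(e);n=np.array([-e[1],e[0]])
    return q,-np.arctan2(e[1],e[0]),np.array([bx,bz])+22*e+30*n
def fromgrip(gx,gz):
    qs=np.linspace(-.7,.75,2901);L=np.hypot(113,30)
    d=np.array([np.hypot(*(np.array([gx,gz])-pin(q))) for q in qs]);i=np.argmin(abs(d-L));q=qs[i];p=pin(q)
    a=np.arctan2(gz-p[1],gx-p[0])-np.arctan2(30,113);e=np.array([np.cos(a),np.sin(a)])
    return q,p+91*e,d[i]-L
def mould(w): # world m -> mould mm
    d=np.array(w[:2])*1000-O;return np.array([d@ux,d@uy,w[2]*1000])
def st():
    from cell import robot
    s=robot.observe();m=mould(s["tool_pos"]);f=s["contact_force"]
    print("t",round(s["time"],2),"mould",m.round(1),"yaw-err",(s["tool_rot"]-[np.pi,0,np.arctan2(.9988,-.0491)]).round(4),"F mould",np.round([f[:2]@ux,f[:2]@uy,f[2]],1),"open",round(s["opening"]*1e3,1),"grip",round(s["grip_force"],1))
    g=fromgrip(m[0],m[2]+TIP);print("grip-> q %.3f bar %s res %.1f"%(g[0],g[1].round(1),g[2]))
    return m
E
python3 -c "
from k import *
m=st()
for b in [(64,142),(72,144),(78,144),(83,144),(88,144),(83,135),(83,130),(83,126),(80,126)]:
  r=chain(*b);print(b,round(r[0],3),round(r[1],3),r[2].round(1))"
```

```text
t 1.15 mould [ 391.7 -315.6  206. ] yaw-err [-6.2831e+00 -3.0000e-04 -1.1000e-03] F mould [-0.4 -0.   0.8] open 50.8 grip 0.0
grip-> q -0.700 bar [108.5 149.1] res 260.9
(64, 142) 0.648 0.115 [ 89.3 169.3]
(72, 144) 0.339 0.169 [ 98.7 169.9]
(78, 144) 0.14 0.202 [105.6 169. ]
(83, 144) -0.011 0.216 [110.9 168.6]
(88, 144) -0.153 0.222 [116.1 168.4]
(83, 135) -0.083 0.323 [113.4 156.5]
(83, 130) -0.135 0.383 [114.6 149.6]
(83, 126) -0.184 0.431 [115.5 144.1]
(80, 126) -0.099 0.43 [112.5 144.1]
```

Request:
move_arm([
  [0.4,0.4,0,0,0,0],
  [0.8,0.8,0,0,0,0],
  [1,1,0,0,0,0],
])

```text
time: 1.52
tool_pos: [0.3709, -0.2326, 0.2061]
tool_rot: [3.141, -0.0, 1.618]
contact_force: [0.2, -0.3, 0.1]
opening: 0.0505
grip_force: 0.0
```

Request:
move_arm([
  [0.4,0.4,0,0,0,0],
  [0.8,0.8,0,0,0,0],
  [1,1,0,0,0,0],
])

```text
time: 1.9
tool_pos: [0.4661, -0.1275, 0.2059]
tool_rot: [3.142, -0.0, 1.619]
contact_force: [-0.5, -0.1, 0.3]
opening: 0.0507
grip_force: 0.0
```

Request:
move_arm([
  [0.4,0.4,0,0,0,0],
  [0.8,0.8,0,0,0,0],
  [1,1,0,0,0,0],
  [1,1,0,0,0,0],
  [1,1,0,0,0,0],
])

```text
time: 2.52
tool_pos: [0.5591, -0.0253, 0.2058]
tool_rot: [-3.141, 0.0, 1.619]
contact_force: [-0.9, -0.2, -0.2]
opening: 0.0505
grip_force: 0.0
```

```bash
python3 - <<'E'
from k import *
st()
from h import *
a=cam("top");b=cam("side")
x=cv2.resize(a["image"][150:220,190:290],None,fx=5,fy=5,interpolation=2);y=cv2.resize(b["image"][150:240,190:290],None,fx=5,fy=5,interpolation=2)
z=np.zeros((450,800,3),np.uint8);z[:350,:400]=x[:, :400];z[:,400:]=y[:,50:450]
cv2.imwrite("pics/p1.png",cv2.cvtColor(cv2.convertScaleAbs(z,alpha=1.5),4))
E
```

```text
t 2.52 mould [ 92.3 -16.3 205.8] yaw-err [-6.2821e+00  3.0000e-04 -1.4000e-03] F mould [ 0.1 -0.9 -0.2] open 50.5 grip 0.0
grip-> q 0.165 bar [ 77.  180.9] res -0.0
```

View pics/p1.png

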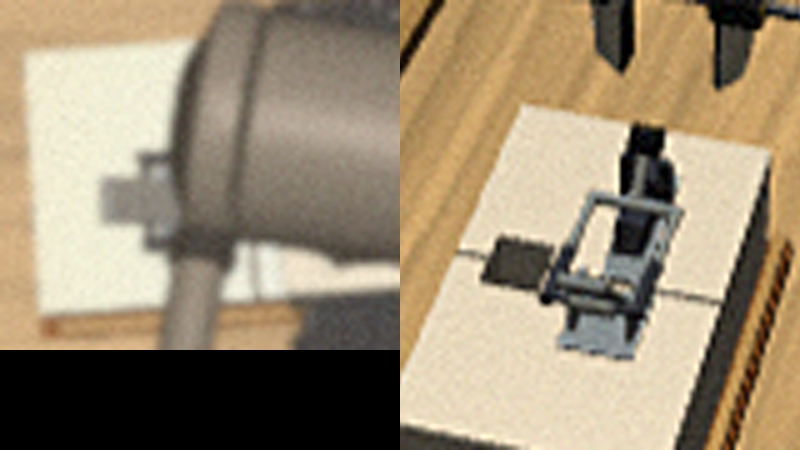

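Request:
move_arm([
  [0.02,0.165,0,0,0,0],
  [0.02,0.165,0.2,0,0,0],
  [0.02,0.165,0.4,0,0,0],
  [0.02,0.165,0.46,0,0,0],
  [0.02,0.165,0.46,0,0,0],
])

```text
time: 3.25
tool_pos: [0.5759, -0.0226, 0.1603]
tool_rot: [-3.141, 0.0, 1.619]
contact_force: [-0.3, 1.0, -0.4]
opening: 0.0507
grip_force: 0.0
```

Request:
move_arm([
  [0,0,0,0,0,0],
  [0,0,0,0,0,0],
  [0,0,0,0,0,0],
  [0,0,0,0,0,0],
], fingers=-0.8, newtons=15)

```text
time: 3.75
tool_pos: [0.5762, -0.022, 0.1603]
tool_rot: [3.141, 0.0, 1.62]
contact_force: [-0.7, -0.7, -0.2]
opening: 0.0148
grip_force: 0.0
```

```bash
python3 - <<'E'
from k import *
st()
from h import *
b=cam("side","pics/g1f.png")
y=cv2.resize(b["image"][150:240,190:290],None,fx=6,fy=6,interpolation=2)
cv2.imwrite("pics/g1.png",cv2.cvtColor(cv2.convertScaleAbs(y,alpha=1.5),4))
E
```

```text
t 3.75 mould [ 89.8   1.  160.3] yaw-err [-0.0003  0.0002  0.0002] F mould [ 0.7 -0.7 -0.2] open 14.8 grip 0.0
grip-> q 0.630 bar [ 64.4 142.1] res -0.0
```

View pics/g1.png

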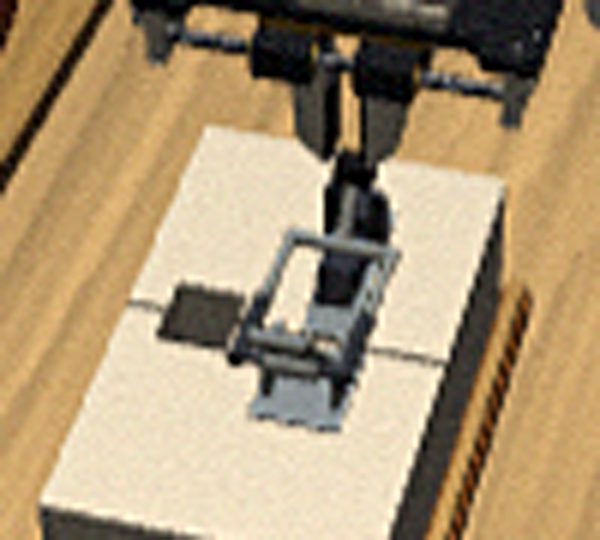

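```bash
python3 - <<'E'
from k import *
from h import *
b=cam("side")
def w(x,y,z): p=O+x*ux+y*uy; return np.r_[p,z]/1000
print("crop px: grip pred",(proj(b,w(89.5,0,169))-[190,150])*6,"tcp",(proj(b,w(89.8,1,160.3))-[190,150])*6,"bar",(proj(b,w(64,0,142))-[190,150])*6,"lever tip",(proj(b,w(-47,0,190))-[190,150])*6)
C=cloud(b)
for v in range(172,202,2):
  print(v,[(u,*mould(C[v,u]).round().astype(int).tolist(),int(b["image"][v,u].mean())) for u in (246,248,250)])
E
```

```text
crop px: grip pred [350.06889304 168.27201042] tcp [348.20420239 180.49870186] bar [336.50084196 244.17219977] lever tip [271.56411836 339.949819  ]
172 [(246, 92, 8, 189, 5), (248, 283, 52, 6, 109), (250, 80, -7, 203, 24)]
174 [(246, 91, 7, 182, 14), (248, 280, 51, 0, 96), (250, 80, -7, 195, 24)]
176 [(246, 86, 6, 179, 3), (248, 89, 1, 178, 15), (250, 83, -6, 184, 30)]
178 [(246, 84, 6, 173, 0), (248, 85, 0, 174, 4), (250, 83, -7, 177, 14)]
180 [(246, 82, 5, 167, 0), (248, 83, -1, 167, 0), (250, 80, -8, 172, 1)]
182 [(246, 90, 7, 151, 12), (248, 82, -1, 161, 87), (250, 113, 1, 131, 33)]
184 [(246, 87, 6, 146, 16), (248, 75, -3, 159, 77), (250, 104, -1, 132, 39)]
186 [(246, 74, 3, 151, 36), (248, 76, -2, 150, 59), (250, 95, -4, 132, 23)]
188 [(246, 66, 1, 151, 87), (248, 72, -4, 147, 46), (250, 96, -3, 123, 7)]
190 [(246, 62, 0, 147, 93), (248, 66, -5, 145, 96), (250, 70, -10, 142, 91)]
192 [(246, 63, 0, 138, 31), (248, 62, -6, 140, 31), (250, 63, -12, 140, 40)]
194 [(246, 57, -2, 136, 34), (248, 55, -8, 139, 36), (250, 73, -9, 122, 11)]
196 [(246, 53, -3, 131, 26), (248, 53, -9, 133, 18), (250, 70, -10, 117, 49)]
198 [(246, 55, -2, 122, 14), (248, 48, -10, 131, 7), (250, 65, -11, 113, 99)]
200 [(246, 47, -4, 122, 6), (248, 47, -10, 123, 30), (250, 58, -13, 113, 97)]
```

Request:
move_arm([
  [0,0,0,0,0,0],
  [0,0,0,0,0,0],
])

```text
time: 4.1
tool_pos: [0.5761, -0.022, 0.1601]
tool_rot: [3.142, 0.0, 1.62]
contact_force: [0.1, 0.5, -0.7]
opening: 0.0091
grip_force: 0.0
```

```bash
python3 - <<'E'
from k import *
st()
from h import *
b=cam("side")
y=cv2.resize(b["image"][160:205,222:277],None,fx=12,fy=12,interpolation=2)
cv2.imwrite("pics/g2.png",cv2.cvtColor(cv2.convertScaleAbs(y,alpha=3),4))
E
```

```text
t 4.1 mould [ 89.8   0.9 160.1] yaw-err [-0.      0.0001  0.0001] F mould [-0.5  0.1 -0.7] open 9.1 grip 0.0
grip-> q 0.631 bar [ 64.4 142. ] res -0.0
```

View pics/g2.png

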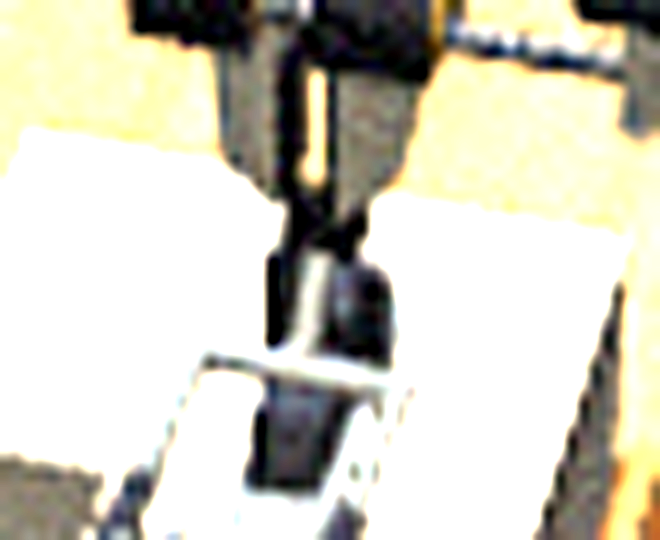

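```bash
python3 - <<'E'
from k import *
from h import *
from cell import robot
print(robot.pinch_z)
b=cam("side");C=cloud(b)
for v in range(164,188,2):
  print(v,[(u,*mould(C[v,u]).round().astype(int).tolist(),int(b["image"][v,u].mean())) for u in range(240,258,2)])
E
```

```text
0.0188
164 [(240, 82, 22, 225, 23), (242, 77, 15, 231, 18), (244, 81, 10, 229, 54), (246, 86, 6, 225, 6), (248, 56, -8, 255, 7), (250, 56, -13, 256, 0), (252, 57, -19, 256, 7), (254, 53, -25, 261, 5), (256, 55, -30, 261, 3)]
166 [(240, 79, 21, 220, 30), (242, 82, 16, 219, 42), (244, 81, 10, 221, 42), (246, 85, 6, 219, 0), (248, 323, 63, -4, 102), (250, 78, -8, 228, 41), (252, 78, -13, 229, 25), (254, 54, -25, 253, 13), (256, 52, -31, 256, 0)]
168 [(240, 79, 22, 212, 30), (242, 80, 16, 213, 42), (244, 80, 10, 214, 42), (246, 89, 7, 207, 5), (248, 308, 59, 1, 119), (250, 77, -8, 221, 46), (252, 79, -13, 221, 48), (254, 78, -19, 223, 43), (256, 96, -21, 207, 40)]
170 [(240, 80, 22, 204, 42), (242, 77, 15, 209, 47), (244, 81, 11, 205, 45), (246, 82, 5, 206, 0), (248, 304, 57, -4, 115), (250, 81, -7, 210, 37), (252, 83, -12, 210, 42), (254, 81, -19, 212, 39), (256, 100, -20, 196, 47)]
172 [(240, 83, 23, 194, 58), (242, 79, 16, 198, 40), (244, 79, 10, 200, 43), (246, 87, 6, 194, 0), (248, 287, 53, 2, 115), (250, 80, -7, 204, 37), (252, 79, -13, 206, 41), (254, 81, -19, 205, 42), (256, 292,
[... 901 characters left out ...]
, -8, 105, 139)]
182 [(240, 130, 37, 106, 145), (242, 129, 30, 109, 153), (244, 89, 13, 151, 0), (246, 89, 7, 152, 13), (248, 82, -1, 160, 85), (250, 111, 0, 133, 33), (252, 90, -11, 156, 35), (254, 89, -17, 158, 116), (256, 142, -10, 106, 140)]
184 [(240, 118, 34, 109, 149), (242, 121, 28, 108, 151), (244, 92, 14, 139, 0), (246, 88, 7, 145, 18), (248, 73, -3, 162, 75), (250, 103, -2, 132, 45), (252, 92, -10, 145, 3), (254, 91, -17, 148, 42), (256, 131, -13, 109, 150)]
186 [(240, 111, 32, 108, 143), (242, 113, 26, 107, 151), (244, 93, 14, 130, 0), (246, 77, 4, 147, 39), (248, 74, -3, 152, 56), (250, 95, -4, 133, 25), (252, 91, -11, 138, 2), (254, 92, -17, 139, 38), (256, 121, -16, 111, 144)]
```

Request:
move_arm([
  [0,0.01,0,0,0,0],
  [0,0.01,0,0,0,0],
  [0,0.01,0,0,0,0],
  [0,0.01,0.05,0,0,0],
  [0,-0.01,0.1,0,0,0],
  [0,-0.01,0.15,0,0,0],
  [0,-0.01,0.15,0,0,0],
], fingers=0.0)

```text
time: 5.08
tool_pos: [0.5748, -0.022, 0.1445]
tool_rot: [-3.14, -0.0, 1.62]
contact_force: [0.0, 0.9, 0.5]
opening: 0.0455
grip_force: 0.0
```

```bash
python3 - <<'E'
from k import *
from h import *
st()
b=cam("side");C=cloud(b)
for v in range(172,190,2):
  print(v,[(u,*mould(C[v,u]).round().astype(int).tolist(),int(b["image"][v,u].mean())) for u in list(range(232,264,2))if 70<mould(C[v,u])[0]<105])
E
```

```text
t 5.08 mould [ 89.8  -0.4 144.5] yaw-err [-6.2821e+00 -1.0000e-04  1.0000e-04] F mould [-0.9  0.1  0.5] open 45.5 grip 0.0
grip-> q 0.679 bar [ 61.2 129.7] res 0.0
172 [(234, 78, 39, 193, 59), (236, 80, 34, 193, 38), (238, 79, 28, 196, 46), (240, 85, 24, 191, 4), (256, 80, -25, 207, 1), (258, 81, -30, 207, 33), (260, 81, -36, 209, 31), (262, 81, -42, 211, 25)]
174 [(236, 82, 34, 184, 39), (238, 85, 29, 182, 48), (240, 83, 23, 185, 0), (256, 83, -24, 196, 0), (258, 82, -30, 199, 42), (260, 78, -37, 205, 45), (262, 87, -40, 197, 42)]
176 [(236, 79, 34, 178, 29), (238, 81, 28, 178, 39), (240, 85, 24, 176, 0), (246, 88, 7, 177, 1), (248, 86, 0, 180, 20), (250, 89, -5, 179, 13), (252, 91, -10, 178, 9), (256, 81, -25, 191, 0), (258, 83, -30, 190, 42), (260, 79, -37, 195, 41), (262, 92, -40, 184, 29)]
178 [(238, 82, 29, 169, 33), (240, 82, 23, 170, 16), (246, 82, 5, 175, 0), (248, 83, -1, 175, 2), (250, 84, -6, 176, 5), (252, 93, -10, 169, 29), (256, 83, -24, 181, 0), (258, 83, -30, 182, 46), (260, 82, -36, 185, 35)]
180 [(244, 96, 15, 151, 111), (246, 83, 5, 166, 0), (248, 87, 0, 164, 0), (250, 86, -6, 166, 0), (256, 80, -25, 176, 6), (258, 79, -31, 178, 38), (260, 82, -36, 177, 36)]
182 [(244, 92, 14, 147, 0), (246, 92, 8, 149, 20), (248, 83, -1, 159, 87), (252, 92, -10, 153, 40), (254, 93, -16, 154, 115), (256, 80, -25, 168, 26)]
184 [(244, 92, 14, 139, 0), (246, 88, 7, 144, 14), (248, 78, -2, 157, 70), (250, 102, -2, 134, 42), (252, 92, -11, 146, 0), (254, 89, -17, 150, 43)]
186 [(234, 105, 49, 110, 144), (244, 94, 14, 129, 0), (246, 74, 3, 151, 47), (250, 96, -3, 132, 31), (252, 94, -10, 135, 9), (254, 92, -17, 139, 34)]
188 [(232, 94, 52, 110, 142), (234, 100, 47, 106, 148), (236, 102, 42, 105, 147), (242, 72, 14, 142, 126), (244, 89, 13, 126, 0), (250, 93, -4, 126, 17), (252, 90, -11, 131, 15), (254, 90, -17, 132, 29)]
```

Request:
move_arm([
  [0,-0.005,0.05,0,0,0],
  [0,-0.005,0.05,0,0,0],
])

```text
time: 5.38
tool_pos: [0.5743, -0.0221, 0.1397]
tool_rot: [-3.141, -0.0, 1.62]
contact_force: [-0.0, 1.0, -0.1]
opening: 0.0459
grip_force: 0.0
```

Request:
move_arm([
  [0,0,0,0,0,0],
  [0,0,0,0,0,0],
  [0,0,0,0,0,0],
  [0,0,0,0,0,0],
  [0,0,0,0,0,0],
], fingers=-0.8, newtons=15)

```text
time: 6.0
tool_pos: [0.5744, -0.0222, 0.1402]
tool_rot: [-3.141, 0.0, 1.62]
contact_force: [-1.8, -0.1, 1.6]
opening: 0.0177
grip_force: 15.0
```

```bash
sed -i 's/^TIP=.*/TIP=29/' k.py; python3 -c "
from k import *
st()"
```

```text
t 6.0 mould [ 89.9  -0.8 140.2] yaw-err [-6.2828e+00  2.0000e-04  2.0000e-04] F mould [ 0.  -1.8  1.6] open 17.7 grip 15.0
grip-> q 0.628 bar [ 64.4 142. ] res -0.0
```

Request:
move_arm([
  [0,0,-0.02,0,0,0],
  [-0.04,0,-0.02,0,0,0],
  [-0.08,0,-0.02,0,0,0],
  [-0.12,0,-0.015,0,0,0],
  [-0.15,0,-0.01,0,0,0],
  [-0.17,0,-0.01,0,0,0],
  [-0.17,0,-0.01,0,0,0],
], newtons=20)

```text
time: 6.88
tool_pos: [0.5753, -0.0394, 0.1411]
tool_rot: [-3.141, 0.0, 1.62]
contact_force: [-2.6, 2.1, 0.9]
opening: 0.0179
grip_force: 20.0
```

```bash
python3 -c "
from k import *
st()
from h import *
b=cam('side')
y=cv2.resize(b['image'][150:240,190:290],None,fx=6,fy=6,interpolation=2)
cv2.imwrite('pics/d1.png',cv2.cvtColor(cv2.convertScaleAbs(y,alpha=2),4))
c=cloud(b)
for u in (250,252,254,256,258): print([mould(c[v,u]).round().astype(int).tolist() for v in range(192,214,2)])
"
```

```text
t 6.88 mould [107.1  -0.7 141.1] yaw-err [-6.2829e+00  3.0000e-04 -0.0000e+00] F mould [-2.2 -2.5  0.9] open 17.9 grip 20.0
grip-> q 0.095 bar [ 79.7 145. ] res -0.0
[[67, -11, 137], [72, -10, 123], [71, -10, 116], [25, -22, 157], [9, -26, 166], [8, -26, 159], [-5, -30, 165], [39, -18, 108], [32, -20, 108], [22, -23, 110], [17, -24, 108]]
[[93, -10, 111], [82, -13, 114], [32, -26, 159], [23, -28, 160], [16, -30, 160], [56, -20, 108], [51, -21, 105], [39, -24, 109], [36, -25, 104], [26, -28, 107], [20, -29, 106]]
[[56, -26, 151], [47, -28, 153], [79, -20, 111], [71, -22, 111], [65, -24, 108], [57, -26, 109], [50, -28, 108], [42, -30, 108], [36, -31, 106], [27, -33, 108], [25, -34, 102]]
[[99, -21, 108], [90, -23, 109], [82, -25, 109], [79, -26, 104], [66, -29, 109], [57, -32, 110], [54, -33, 105], [46, -35, 106], [36, -37, 108], [27, -39, 110], [20, -41, 109]]
[[100, -27, 109], [89, -30, 111], [83, -31, 110], [77, -33, 107], [67, -35, 109], [61, -37, 108], [52, -39, 109], [44, -41, 109], [38, -42, 107], [31, -44, 107], [24, -46, 106]]
```

View pics/d1.png

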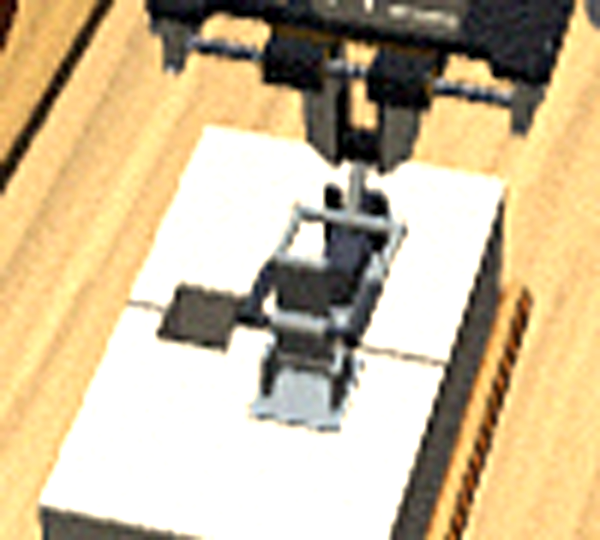

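Request:
move_arm([
  [-0.015,0,0,0,0,0],
  [-0.03,0,0,0,0,0],
  [-0.03,0,0,0,0,0],
])

```text
time: 7.3
tool_pos: [0.5755, -0.0423, 0.1411]
tool_rot: [-3.141, 0.0, 1.62]
contact_force: [-2.2, 3.5, 1.1]
opening: 0.0177
grip_force: 20.0
```

Request:
move_arm([
  [-0.015,0,0,0,0,0],
  [-0.015,0,0,0,0,0],
])

```text
time: 7.55
tool_pos: [0.5757, -0.0439, 0.1411]
tool_rot: [-3.142, 0.0, 1.62]
contact_force: [-2.9, 1.6, 0.3]
opening: 0.0176
grip_force: 20.0
```

Request:
move_arm([
  [-0.015,0,0,0,0,0],
  [-0.015,0,0,0,0,0],
])

```text
time: 7.8
tool_pos: [0.5757, -0.0453, 0.1411]
tool_rot: [-3.142, 0.0, 1.62]
contact_force: [-3.2, 2.4, 1.2]
opening: 0.0179
grip_force: 20.0
```

```bash
python3 -c "
from k import *
st()"
```

```text
t 7.8 mould [113.1  -0.6 141.1] yaw-err [-6.2832e+00  3.0000e-04  0.0000e+00] F mould [-2.5 -3.   1.2] open 17.9 grip 20.0
grip-> q -0.072 bar [ 85.4 145.2] res 0.0
```

Request:
move_arm([
  [-0.015,-0.005,0,0,0,0],
  [-0.015,-0.005,0,0,0,0],
])

```text
time: 8.05
tool_pos: [0.5756, -0.0461, 0.1411]
tool_rot: [3.141, -0.001, 1.62]
contact_force: [-1.2, 5.5, 0.2]
opening: 0.018
grip_force: 20.0
```

Request:
move_arm([
  [-0.015,0,0,0,0,0],
  [-0.015,0,0,0,0,0],
])

```text
time: 8.3
tool_pos: [0.5755, -0.0464, 0.141]
tool_rot: [3.141, -0.003, 1.62]
contact_force: [-1.7, 9.1, 0.7]
opening: 0.0178
grip_force: 20.0
```

Request:
move_arm([
  [-0.015,0,0,0,0,0],
  [-0.015,0,0,0,0,0],
])

```text
time: 8.55
tool_pos: [0.5755, -0.0467, 0.141]
tool_rot: [3.141, -0.005, 1.62]
contact_force: [-1.0, 12.8, 0.6]
opening: 0.0179
grip_force: 20.0
```

```bash
python3 -c "
from k import *
st()
from h import *
b=cam('side');c=cloud(b)
P=c.reshape(-1,3)*1000;d=P[:,:2]-O;M=np.c_[d@ux,d@uy,P[:,2]]
s=(abs(M[:,1])<34)&(abs(M[:,1])>17)&(M[:,0]>60)&(M[:,0]<100)&(M[:,2]>118)&(M[:,2]<160);print(M[s].round().astype(int).tolist())"
```

```text
t 8.55 mould [114.4  -0.9 141. ] yaw-err [-0.0004 -0.0047  0.0005] F mould [-12.8  -0.3   0.6] open 17.9 grip 20.0
grip-> q -0.109 bar [ 86.7 145.1] res -0.0
[[87, 24, 150], [87, 22, 150], [88, 19, 150], [88, -17, 159], [83, 26, 149], [85, 24, 147], [83, 17, 151], [87, -18, 155], [74, 24, 153], [80, 23, 148], [87, 22, 141], [84, 18, 146], [71, 26, 151], [71, 23, 153], [78, 22, 146], [88, -18, 147], [88, -20, 148], [88, -23, 148], [88, -27, 149], [64, 24, 155], [67, 22, 153], [83, -19, 148], [87, -21, 144], [84, -24, 148], [80, -28, 153], [84, -30, 149], [64, 21, 151], [79, -26, 149], [79, -29, 150], [70, -25, 153], [74, -27, 150], [88, -18, 130], [67, -26, 152], [72, -27, 148], [61, -24, 154], [66, -29, 151], [60, -27, 152]]
```

```bash
python3 -c "
from k import *
for x in (84.4,):
  for z in (145,141,138,134,130,127,126):
    r=chain(x,z);print(x,z,round(r[0],3),'cmd tool x',((117.6-r[2][0])/100).round(3),'z',((170.0-r[2][1])/100).round(3),r[2].round(1))"
```

```text
84.4 145 -0.045 cmd tool x 0.055 z 0.002 [112.1 169.8]
84.4 141 -0.072 cmd tool x 0.044 z 0.055 [113.2 164.5]
84.4 138 -0.096 cmd tool x 0.036 z 0.095 [114.  160.5]
84.4 134 -0.132 cmd tool x 0.025 z 0.149 [115.1 155.1]
84.4 130 -0.174 cmd tool x 0.016 z 0.204 [116.  149.6]
84.4 127 -0.21 cmd tool x 0.009 z 0.245 [116.7 145.5]
84.4 126 -0.222 cmd tool x 0.007 z 0.259 [116.9 144.1]
```

Request:
move_arm([
  [0.055,0,0,0,0,0],
  [0.055,0,0,0,0,0],
  [0.045,0,0.055,0,0,0],
  [0.036,0,0.095,0,0,0],
  [0.036,0,0.095,0,0,0],
])

```text
time: 9.22
tool_pos: [0.5753, -0.0462, 0.1311]
tool_rot: [-3.141, -0.0, 1.62]
contact_force: [-1.5, 1.6, 1.0]
opening: 0.0181
grip_force: 20.0
```

```bash
python3 -c "
from k import *
st()"
```

```text
t 9.22 mould [113.9  -1.1 131.1] yaw-err [-6.2828e+00 -1.0000e-04 -2.0000e-04] F mould [-1.7 -1.4  1. ] open 18.1 grip 20.0
grip-> q -0.092 bar [ 84.2 137.7] res 0.0
```

Request:
move_arm([
  [-0.006,0,0.03,0,0,0],
  [-0.011,0,0.054,0,0,0],
  [-0.02,0,0.11,0,0,0],
  [-0.02,0,0.11,0,0,0],
])

```text
time: 9.72
tool_pos: [0.5754, -0.0482, 0.1201]
tool_rot: [-3.141, 0.0, 1.62]
contact_force: [-1.4, 0.9, 1.0]
opening: 0.0179
grip_force: 20.0
```

```bash
python3 -c "
from k import *
st()"
```

```text
t 9.72 mould [115.9  -1.1 120.1] yaw-err [-6.2829e+00  2.0000e-04 -0.0000e+00] F mould [-1.  -1.4  1. ] open 17.9 grip 20.0
grip-> q -0.174 bar [ 84.2 129.6] res -0.0
```

Request:
move_arm([
  [-0.005,0,0.02,0,0,0],
  [-0.008,0,0.035,0,0,0],
  [-0.008,0,0.035,0,0,0],
])

```text
time: 10.1
tool_pos: [0.5755, -0.0489, 0.1171]
tool_rot: [3.141, 0.0, 1.62]
contact_force: [-1.7, 2.3, 0.8]
opening: 0.0176
grip_force: 20.0
```

```bash
python3 -c "
from k import *
st()"
```

```text
t 10.1 mould [116.6  -1.  117.1] yaw-err [-0.0001  0.0001  0.0001] F mould [-2.4 -1.6  0.8] open 17.6 grip 20.0
grip-> q -0.203 bar [ 84.4 127.4] res 0.0
```

Request:
move_arm([
  [0,0,0.01,0,0,0],
  [0.02,0,0.01,0,0,0],
  [0.04,0,0.01,0,0,0],
  [0.04,0,0.01,0,0,0],
])

```text
time: 10.6
tool_pos: [0.5753, -0.045, 0.1161]
tool_rot: [3.142, 0.001, 1.62]
contact_force: [-1.3, -3.1, 0.9]
opening: 0.0178
grip_force: 20.0
```

```bash
python3 -c "
from k import *
st()"
```

```text
t 10.6 mould [112.7  -1.1 116.1] yaw-err [-0.0001  0.0005  0.0002] F mould [ 3.1 -1.4  0.9] open 17.8 grip 20.0
grip-> q -0.101 bar [ 80.4 126.7] res -0.0
```

Request:
move_arm([
  [0,0,0,0,0,0],
  [0,0,0,0,0,0],
  [0,0,0,0,0,0],
  [0,0,-0.1,0,0,0],
  [0,0,-0.4,0,0,0],
  [0,0,-0.8,0,0,0],
  [0,0,-1,0,0,0],
  [0,0,-1,0,0,0],
], fingers=0.0)

```text
time: 11.6
tool_pos: [0.5762, -0.045, 0.2184]
tool_rot: [3.137, 0.001, 1.62]
contact_force: [0.4, 0.8, -0.1]
opening: 0.046
grip_force: 0.0
```

```bash
python3 -c "
from k import *
st()
from h import *
b=cam('side')
y=cv2.resize(b['image'][150:240,190:290],None,fx=6,fy=6,interpolation=2)
cv2.imwrite('pics/h1.png',cv2.cvtColor(cv2.convertScaleAbs(y,alpha=2),4))
c=cloud(b);P=c.reshape(-1,3)*1000;d=P[:,:2]-O;M=np.c_[d@ux,d@uy,P[:,2]]
s=(abs(M[:,1])<14)&(M[:,0]>-40)&(M[:,0]<60)&(M[:,2]>160)&(M[:,2]<215);print('lever',M[s].round().astype(int).tolist())
"
```

```text
t 11.6 mould [ 1.127e+02 -1.000e-01  2.184e+02] yaw-err [-0.0044  0.0012  0.0002] F mould [-0.8  0.4 -0.1] open 46.0 grip 0.0
grip-> q -0.700 bar [ 98.3 202. ] res 12.5
lever [[6, 10, 207], [3, 6, 211], [8, 5, 205], [9, 2, 206], [3, 12, 205], [4, 9, 205], [-3, 4, 213], [6, 4, 204], [3, 0, 208], [7, -1, 204], [5, -5, 208], [5, -7, 208], [6, -10, 207], [4, -13, 211], [5, 12, 199], [3, 9, 202], [2, 6, 204], [3, 3, 204], [4, 1, 203], [1, -3, 207], [2, -5, 207], [2, -8, 208], [5, -10, 205], [5, -13, 205], [3, 12, 198], [0, 8, 201], [2, 6, 199], [2, 3, 201], [3, 1, 201], [2, -2, 202], [5, -5, 200], [1, -8, 204], [2, -11, 204], [3, -13, 203], [8, 13, 188], [3, 9, 194], [3, 6, 194], [0, 3, 198], [1, 0, 198], [1, -3, 199], [2, -5, 199], [4, -8, 198], [4, -10, 198], [4, -13, 199], [-1, 8, 194], [2, 6, 192], [1, 3, 194], [2, 0, 194], [1, -3, 195], [0, -6, 197], [2, -8, 196], [0, -11, 199], [4, -13, 195], [2, 9, 187], [-1, 5, 191], [2, 3, 189], [2, 1, 189], [3, -2, 189], [1, -5, 192], [2, -8, 192], [1, -11, 193], [4, -13, 191], [1, 9, 184], [2, 6, 185], [3, 4, 184], [0, 0, 188], [-3, -4, 192], [
[... 481 characters left out ...]
 3, 173], [4, 1, 168], [-2, -3, 175], [2, -5, 171], [0, -8, 174], [0, -11, 175], [1, -14, 174], [-2, 14, 167], [-4, 10, 169], [-5, 7, 171], [-2, 5, 168], [-3, 2, 171], [0, 0, 168], [0, -3, 168], [-2, -6, 172], [1, -8, 169], [-1, -12, 172], [-6, 13, 167], [-7, 10, 168], [-6, 7, 168], [-8, 4, 171], [-5, 2, 168], [-4, -1, 168], [-5, -4, 170], [-3, -6, 168], [-3, -9, 169], [-3, -12, 170], [1, -14, 167], [-7, 10, 165], [-7, 7, 165], [-8, 4, 167], [-7, 1, 167], [-4, -1, 164], [-7, -4, 168], [-8, -8, 170], [-4, -9, 167], [-4, -12, 167], [-7, 10, 161], [-6, 7, 161], [-9, 3, 164], [-6, 1, 162], [-8, -2, 165], [-7, -5, 165], [-9, -8, 167], [-7, -10, 166], [-8, -13, 168], [-8, -8, 162], [-8, -13, 164]]
```

View pics/h1.png

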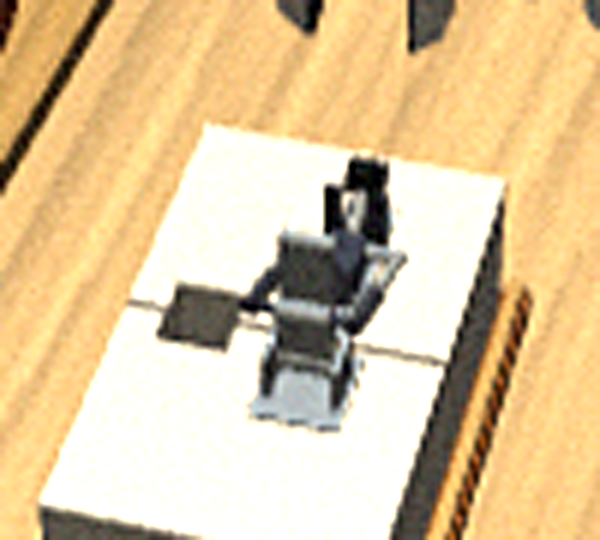

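Request:
move_arm([
  [0.35,0,0,0,0,0],
  [0.72,0,0,0,0,0],
  [0.72,0,0.25,0,0,0],
  [0.72,0,0.48,0,0,0],
  [0.72,0,0.48,0,0,0],
  [0.72,0,0.48,0,0,0],
], fingers=-1, newtons=20)

```text
time: 12.4
tool_pos: [0.5719, 0.027, 0.1683]
tool_rot: [-3.142, 0.0, 1.62]
contact_force: [-0.7, 0.2, -0.1]
opening: 0.0003
grip_force: 0.0
```

```bash
cat > lev.py <<'E'
from k import *
def P(q,r=63): return np.array([-r*np.sin(q)+4*np.cos(q)+9.5, 128+r*np.cos(q)+4*np.sin(q)-20])
m=st()
for q in np.arange(-.1,1.58,.1).round(2).tolist()+[1.571]:
    p=P(q);print(q,p.round(1),"rel",((m[0]-p[0])/100).round(3),((m[2]-p[1])/100).round(3))
E
python3 lev.py
```

```text
t 12.4 mould [ 40.6  -0.9 168.3] yaw-err [-6.2832e+00  1.0000e-04 -0.0000e+00] F mould [-0.3 -0.7 -0.1] open 0.3 grip 0.0
grip-> q 0.750 bar [ 57.  180.2] res -32.8
-0.1 [ 19.8 170.3] rel 0.209 -0.02
0.0 [ 13.5 171. ] rel 0.271 -0.027
0.1 [  7.2 171.1] rel 0.334 -0.028
0.2 [  0.9 170.5] rel 0.397 -0.022
0.3 [ -5.3 169.4] rel 0.459 -0.011
0.4 [-11.3 167.6] rel 0.52 0.007
0.5 [-17.2 165.2] rel 0.578 0.031
0.6 [-22.8 162.3] rel 0.634 0.06
0.7 [-28.  158.8] rel 0.687 0.095
0.8 [-32.9 154.8] rel 0.735 0.135
0.9 [-37.4 150.3] rel 0.78 0.18
1.0 [-41.4 145.4] rel 0.82 0.229
1.1 [-44.8 140.1] rel 0.855 0.281
1.2 [-47.8 134.6] rel 0.884 0.337
1.3 [-50.1 128.7] rel 0.908 0.396
1.4 [-51.9 122.6] rel 0.925 0.456
1.5 [-53.1 116.4] rel 0.937 0.518
1.571 [-53.5 112. ] rel 0.941 0.563
```

Request:
move_arm([
  [0.1,0,-0.02,0,0,0],
  [0.2,0,-0.02,0,0,0],
  [0.27,0,-0.027,0,0,0],
  [0.335,0,-0.028,0,0,0],
  [0.4,0,-0.022,0,0,0],
  [0.46,0,-0.011,0,0,0],
  [0.46,0,-0.011,0,0,0],
])

```text
time: 13.28
tool_pos: [0.5697, 0.0728, 0.1693]
tool_rot: [3.141, 0.002, 1.621]
contact_force: [0.8, -4.0, -0.9]
opening: 0.0006
grip_force: 1.8
```

```bash
cat >> lev.py <<'E'
from h import *
b=cam('side');c=cloud(b);Q=c.reshape(-1,3)*1000;d=Q[:,:2]-O;M=np.c_[d@ux,d@uy,Q[:,2]]
s=(abs(M[:,1])<12)&(M[:,0]>-90)&(M[:,0]<-10)&(M[:,2]>140)&(M[:,2]<208)
print("lever pts",s.sum(),"angle est",np.median(np.arctan2(-M[s,0],M[s,2]-128)).round(2), M[s].round().astype(int)[::9].tolist())
g=(abs(M[:,1])<40)&(abs(M[:,1])>18)&(M[:,0]>60)&(M[:,0]<100)&(M[:,2]>116)&(M[:,2]<160);print("bar pts",M[g].round().astype(int).tolist())
E
python3 lev.py
```

```text
t 13.28 mould [ -5.2  -0.8 169.3] yaw-err [-0.0007  0.0015  0.0006] F mould [ 4.   0.6 -0.9] open 0.6 grip 1.8
grip-> q 0.750 bar [ 30.6 218.6] res -62.8
-0.1 [ 19.8 170.3] rel -0.249 -0.009
0.0 [ 13.5 171. ] rel -0.187 -0.017
0.1 [  7.2 171.1] rel -0.124 -0.017
0.2 [  0.9 170.5] rel -0.061 -0.012
0.3 [ -5.3 169.4] rel 0.001 -0.0
0.4 [-11.3 167.6] rel 0.062 0.018
0.5 [-17.2 165.2] rel 0.12 0.041
0.6 [-22.8 162.3] rel 0.176 0.071
0.7 [-28.  158.8] rel 0.229 0.106
0.8 [-32.9 154.8] rel 0.277 0.146
0.9 [-37.4 150.3] rel 0.322 0.191
1.0 [-41.4 145.4] rel 0.362 0.239
1.1 [-44.8 140.1] rel 0.397 0.292
1.2 [-47.8 134.6] rel 0.426 0.348
1.3 [-50.1 128.7] rel 0.45 0.406
1.4 [-51.9 122.6] rel 0.467 0.467
1.5 [-53.1 116.4] rel 0.479 0.529
1.571 [-53.5 112. ] rel 0.483 0.574
lever pts 122 angle est 0.34 [[-10, 8, 207], [-14, -4, 207], [-12, -9, 202], [-16, -10, 203], [-27, 9, 201], [-26, 7, 196], [-23, 5, 190], [-21, 2, 185], [-18, 1, 178], [-16, -2, 173], [-15, -4, 168], [-15, -7, 165], [-22, -11, 169], [-19, -11, 162]]
bar pts [[74, -18, 131], [78, -20, 128], [80, -23, 127], [71, -19, 131], [68, -23, 134], [73, -24, 130], [74, -27, 129], [70, -19, 127], [70, -22, 129], [67, -26, 132], [68, -29, 131], [61, -27, 134]]
```

Request:
move_arm([
  [0.06,0,0.018,0,0,0],
  [0.12,0,0.041,0,0,0],
  [0.176,0,0.071,0,0,0],
  [0.229,0,0.106,0,0,0],
  [0.277,0,0.146,0,0,0],
  [0.322,0,0.191,0,0,0],
  [0.362,0,0.24,0,0,0],
  [0.362,0,0.24,0,0,0],
])

```text
time: 14.32
tool_pos: [0.5676, 0.1097, 0.1451]
tool_rot: [-3.141, -0.0, 1.62]
contact_force: [0.3, -0.8, 0.2]
opening: 0.0004
grip_force: 0.7
```

```bash
python3 lev.py|grep -v '^[-01]\.[0-5]'
```

```text
t 14.32 mould [-42.1  -1.2 145.1] yaw-err [-6.2831e+00 -5.0000e-04  3.0000e-04] F mould [0.8 0.3 0.2] open 0.4 grip 0.7
grip-> q -0.700 bar [-61.7 203. ] res -54.9
-0.1 [ 19.8 170.3] rel -0.619 -0.252
0.6 [-22.8 162.3] rel -0.194 -0.172
0.7 [-28.  158.8] rel -0.141 -0.137
0.8 [-32.9 154.8] rel -0.092 -0.097
0.9 [-37.4 150.3] rel -0.048 -0.052
lever pts 129 angle est 0.79 [[-52, 7, 207], [-50, -9, 206], [-52, -12, 205], [-52, -12, 201], [-51, 11, 185], [-54, 7, 187], [-51, 8, 179], [-54, 7, 178], [-51, 8, 170], [-52, 8, 168], [-57, 9, 169], [-44, -12, 161], [-52, -9, 165], [-62, -11, 172], [-38, -10, 141]]
bar pts []
```

```bash
cat > look.py <<'E'
from k import *
from h import *
for n in("side","top"):
    b=cam(n);c=cloud(b);Q=c.reshape(-1,3)*1000;d=Q[:,:2]-O;M=np.c_[d@ux,d@uy,Q[:,2]]
    for lo,hi in((17,34),(-34,-17),(-12,12)):
        s=(M[:,1]<hi)&(M[:,1]>lo)&(M[:,0]>-90)&(M[:,0]<130)&(M[:,2]>113)&(M[:,2]<230)
        k=M[s];k=k[np.argsort(k[:,0])].round().astype(int)
        print(n,lo,hi,k[::max(1,len(k)//45)][:,[0,2]].tolist())
E
python3 look.py
```

```text
side 17 34 [[-37, 140], [-37, 143], [-37, 142], [-35, 144], [-35, 147], [-35, 146], [-33, 139], [-33, 142], [-30, 144], [-30, 143], [-30, 144], [-28, 146], [-27, 143], [-26, 144], [-24, 145], [-20, 145]]
side -34 -17 [[-55, 191], [-54, 182], [-53, 208], [-53, 192], [-53, 184], [-52, 202], [-52, 207], [-50, 197], [-48, 198], [-45, 188], [-44, 182], [-37, 142], [-36, 187], [-35, 144], [-35, 139], [-35, 181], [-35, 138], [-34, 188], [-34, 147], [-33, 143], [-33, 147], [-33, 145], [-32, 138], [-32, 139], [-32, 142], [-32, 138], [-31, 146], [-31, 145], [-30, 144], [-30, 141], [-30, 146], [-27, 144], [-27, 142], [-25, 145], [-25, 146], [-25, 144], [-22, 146], [-22, 144], [-21, 144], [-17, 144], [-17, 145], [-16, 143], [-16, 140], [-15, 145], [-14, 145], [-12, 132], [-10, 135], [-10, 141], [-9, 144], [-7, 142], [-6, 137], [-5, 133], [-5, 140], [-3, 143], [-3, 136], [-3, 141], [-2, 138], [-2, 139], [-1, 140], [-1, 134], [0, 143], [1, 141], [3, 140], [4, 142], [5, 140], [5, 136], [5, 142], [6, 134], [9, 138], [9, 136], [9, 140], [10, 140], [14, 137], [15, 137], [16, 138], [17, 137], [19, 140]
[... 1925 characters left out ...]
1], [62, 132], [62, 128], [65, 128], [65, 126], [68, 131], [68, 128], [71, 129], [71, 131], [71, 129], [72, 128], [74, 128], [74, 131], [74, 125], [74, 128]]
top -12 12 [[-2, 131], [1, 135], [4, 134], [5, 131], [7, 126], [19, 115], [39, 113], [42, 124], [43, 122], [46, 129], [47, 132], [49, 136], [52, 138], [53, 138], [55, 138], [58, 136], [59, 137], [61, 137], [63, 136], [64, 137], [67, 137], [67, 137], [70, 137], [71, 137], [73, 139], [74, 137], [76, 133], [76, 130], [79, 138], [81, 123], [82, 120], [85, 142], [87, 155], [88, 146], [88, 159], [91, 156], [93, 158], [94, 158], [96, 164], [97, 166], [99, 162], [101, 164], [102, 159], [105, 156], [106, 156], [109, 130], [112, 114], [121, 113]]
```

Request:
move_arm([
  [0.028,0,0.053,0,0,0],
  [0.055,0,0.108,0,0,0],
  [0.078,0,0.167,0,0,0],
  [0.095,0,0.228,0,0,0],
  [0.095,0,0.228,0,0,0],
])

```text
time: 15.1
tool_pos: [0.5665, 0.1187, 0.1213]
tool_rot: [-3.139, 0.0, 1.62]
contact_force: [-0.3, -0.4, 0.6]
opening: 0.0008
grip_force: 0.0
```

```bash
python3 lev.py|grep -v '^[-01]\.[0-5]'; python3 look.py | grep side
```

```text
t 15.1 mould [-51.2  -1.8 121.3] yaw-err [-6.281e+00  3.000e-04  4.000e-04] F mould [ 0.4 -0.3  0.6] open 0.8 grip 0.0
grip-> q -0.700 bar [-72.2 171.2] res -47.1
-0.1 [ 19.8 170.3] rel -0.71 -0.49
0.6 [-22.8 162.3] rel -0.285 -0.41
0.7 [-28.  158.8] rel -0.232 -0.375
0.8 [-32.9 154.8] rel -0.183 -0.335
0.9 [-37.4 150.3] rel -0.139 -0.29
lever pts 126 angle est 1.13 [[-60, 5, 193], [-61, 8, 177], [-61, 8, 173], [-59, 9, 167], [-62, 8, 167], [-61, 9, 161], [-60, 9, 156], [-61, 9, 153], [-63, 5, 153], [-59, 1, 146], [-58, -1, 140], [-63, -8, 144], [-66, -7, 143], [-67, -10, 141]]
bar pts []
side 17 34 [[-89, 218], [-87, 215], [-87, 226], [-87, 228], [-87, 218], [-86, 226], [-86, 222], [-86, 226], [-86, 216], [-86, 215], [-86, 219], [-86, 223], [-86, 227], [-85, 222], [-85, 227], [-85, 217], [-85, 228], [-85, 221], [-84, 227], [-84, 217], [-84, 229], [-84, 218], [-82, 213], [-80, 229], [-78, 223], [-73, 229], [-59, 173], [-39, 124], [-38, 124], [-38, 127], [-37, 130], [-37, 129], [-36, 124], [-33, 130], [-30, 131], [-28, 222], [-27, 225]]
side -34 -17 [[-89, 229], [-88, 217], [-88, 222]
[... 548 characters left out ...]
], [-3, 128], [0, 124], [6, 138], [10, 139], [12, 140], [13, 131], [15, 131], [21, 129], [25, 129]]
side -12 12 [[-89, 223], [-88, 222], [-86, 229], [-86, 221], [-85, 215], [-85, 219], [-84, 214], [-84, 214], [-83, 213], [-80, 219], [-78, 225], [-76, 229], [-75, 143], [-74, 140], [-74, 138], [-73, 142], [-72, 223], [-72, 228], [-71, 140], [-69, 145], [-67, 143], [-65, 142], [-65, 141], [-63, 143], [-63, 196], [-62, 178], [-62, 184], [-62, 150], [-61, 184], [-61, 150], [-61, 154], [-61, 158], [-61, 164], [-60, 189], [-60, 152], [-60, 170], [-60, 160], [-60, 176], [-60, 160], [-60, 146], [-59, 142], [-59, 173], [-59, 148], [-58, 148], [-58, 162], [-58, 143], [-58, 154], [-56, 167], [-54, 139]]
```

Request:
move_arm([
  [0.01,0,0.05,0,0,0],
  [0.02,0,0.095,0,0,0],
  [0.02,0,0.11,0,0,0],
  [0.02,0,0.11,0,0,0],
])

```text
time: 15.75
tool_pos: [0.5669, 0.1208, 0.1117]
tool_rot: [-3.141, -0.0, 1.62]
contact_force: [-2.2, 0.2, 4.3]
opening: 0.0008
grip_force: 2.0
```

```bash
python3 lev.py|grep -v '^[-01]\.[0-9]'
```

```text
t 15.75 mould [-53.3  -1.3 111.7] yaw-err [-6.283e+00 -0.000e+00  2.000e-04] F mould [-0.4 -2.1  4.3] open 0.8 grip 2.0
grip-> q -0.700 bar [-73.  159.7] res -43.2
-0.1 [ 19.8 170.3] rel -0.731 -0.586
lever pts 86 angle est 1.09 [[-60, 2, 205], [-63, 5, 177], [-62, 11, 166], [-61, 11, 161], [-62, 11, 158], [-62, 11, 154], [-66, 10, 154], [-63, 5, 149], [-65, 5, 147], [-62, -6, 143]]
bar pts []
```

Contact at the stop (4 N). Press a little more, then retreat straight up and check.

Request:
move_arm([
  [0,0,0.02,0,0,0],
  [0,0,0.03,0,0,0],
  [0,0,0.03,0,0,0],
])

```text
time: 16.18
tool_pos: [0.5671, 0.1208, 0.1114]
tool_rot: [3.14, 0.0, 1.62]
contact_force: [-9.2, 0.1, 21.8]
opening: 0.0007
grip_force: 11.1
```

Request:
move_arm([
  [0,0,-0.1,0,0,0],
  [0,0,-0.4,0,0,0],
  [0,0,-0.8,0,0,0],
  [0,0,-1,0,0,0],
  [0,0,-1,0,0,0],
])

```text
time: 16.8
tool_pos: [0.568, 0.1207, 0.2097]
tool_rot: [3.138, 0.0, 1.62]
contact_force: [0.1, -0.2, -0.4]
opening: 0.0002
grip_force: 0.0
```

Request:
move_arm([
  [0,-0.4,0,0,0,0],
  [0,-0.8,0,0,0,0],
  [0,-1,0,0,0,0],
  [0,-1,0,0,0,0],
])

```text
time: 17.3
tool_pos: [0.4659, 0.1157, 0.2075]
tool_rot: [-3.14, 0.0, 1.62]
contact_force: [1.0, -0.8, 1.0]
opening: 0.0007
grip_force: 0.0
```

```bash
python3 - <<'E'
from k import *
from h import *
st()
b=cam("side");t=cam("top")
y=cv2.resize(b["image"][150:240,190:290],None,fx=6,fy=6,interpolation=2)
cv2.imwrite("pics/end.png",cv2.cvtColor(cv2.convertScaleAbs(y,alpha=1.7),4))
E
python3 look.py
```

```text
t 17.3 mould [ -53.2 -102.5  207.5] yaw-err [-6.2813e+00  2.0000e-04  4.0000e-04] F mould [0.9 1.  1. ] open 0.7 grip 0.0
grip-> q -0.700 bar [-24.4 239.7] res -11.8
side 17 34 [[-39, 115], [-38, 123], [-37, 122], [-35, 126], [-34, 119], [-34, 122], [-31, 129], [-29, 125], [-27, 128], [-24, 122], [-22, 126], [-21, 126], [-18, 126], [-17, 126], [-12, 135], [-11, 138], [-10, 128], [-8, 129], [-6, 124], [-5, 124], [-2, 125], [1, 127], [3, 130], [4, 126], [10, 136], [15, 122], [16, 128], [20, 133], [25, 124], [27, 129], [32, 125], [35, 131], [38, 126], [44, 130], [46, 124], [48, 129], [55, 126], [57, 130], [64, 131], [64, 127], [68, 127], [69, 130], [71, 129], [75, 128], [77, 131]]
side -34 -17 [[-56, 114], [-38, 125], [-37, 123], [-36, 120], [-36, 125], [-35, 127], [-34, 117], [-33, 124], [-30, 124], [-27, 125], [-26, 129], [-25, 128], [-23, 125], [-19, 124], [-15, 126], [-14, 124], [-14, 122], [-12, 124], [-12, 120], [-11, 126], [-10, 135], [-9, 126], [-7, 128], [-6, 124], [-4, 137], [-3, 124], [-2, 128], [-1, 125], [-1, 129], [1, 121], [2, 129], [4, 129], [6, 135], [7, 137], [10, 138]
[... 1926 characters left out ...]
128], [39, 133], [41, 126], [44, 128], [47, 130], [50, 131], [53, 123], [56, 126], [59, 130], [62, 126], [65, 128], [68, 126], [71, 134], [72, 130], [74, 135], [74, 130]]
top -12 12 [[-40, 128], [-34, 132], [-31, 131], [-28, 133], [-26, 131], [-24, 134], [-22, 129], [-19, 132], [-17, 128], [-16, 132], [-13, 132], [-10, 128], [-8, 128], [-7, 133], [-4, 127], [-2, 132], [0, 134], [2, 134], [4, 132], [21, 113], [37, 114], [43, 122], [46, 129], [49, 136], [53, 137], [55, 138], [58, 136], [61, 139], [64, 141], [67, 139], [70, 138], [72, 133], [74, 137], [76, 137], [79, 136], [82, 119], [84, 158], [87, 155], [88, 164], [90, 166], [93, 164], [96, 165], [97, 167], [100, 161], [105, 131], [108, 135]]
```

View pics/end.png

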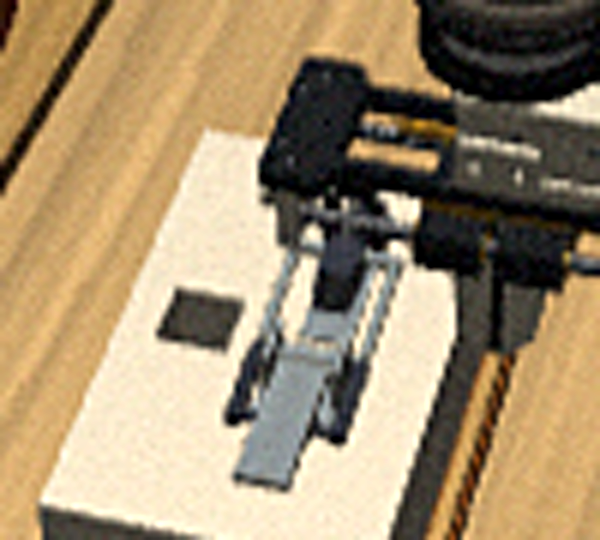

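The lever lies flat, with its upper face at z ≈ 132 mm from (235,480) to (330,330). The bail is drawn tight and hooked under the lip, with the bar at x ≈ 73, z ≈ 127 mm, and the parting line has closed.

```bash
python3 -c "
from cell import robot
print(robot.hand_in())"
```

```text
the job is handed in; nothing more can be done
None
```

The mould is clamped and handed in: the bail is hooked behind the keeper's lip, the lever is flat against its stop, the halves are drawn shut, and the vase, jug and brush were left alone (about 17 s of the 58 s; the hand-in returned no verdict).

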